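Reset the ratchet bottle stand to its fifth click

TASK

Set the bottle stand for the next run: push its release paddle down until the column has sunk right down to its stop, and let the paddle spring back. Then lift the column by its top knob until the pawl has clicked exactly five times, let it settle so that this fifth notch rests on the pawl, and let go. Do not force the paddle or press the column hard onto the pawl, and leave the glassware around it alone.

Things in the scene. Friction and masses are not known exactly. Their poses are not given: they have to be found in the camera images.
- stand: Grey painted steel stand fixed to the bench, standing 166 mm tall: base plate 130 x 170 x 14 mm, a back plate on its -x side and two guides round the column. Origin: on the bench, under the column's axis. z up; +y points to the bottle's side, -y to the paddle's side.
- column: Steel column, 14 mm square, sliding up and down in the stand (travel 86 mm, damped), with a knob on top, eight saw-tooth notches on its -y side and an arm with a fixed amber bottle on its +y side, all one part of 0.3 to 0.65 kg. Origin: coincides with the stand's when right down on its stop, and rises with the column. It starts at an unknown notch.
- knob (a point): Centre of the round black knob on the column's top, 28 mm across and 30 mm tall (axis vertical), 230 mm above the column's origin. Free all round; the bottle's stopper top is 56 mm below this point and 72 mm away towards +y. Grip it across the stand's x.
- pawl_block: Small dark steel bracket of two cheeks carrying the pawl's pin, fixed on the stand's back plate. Origin on the pin's axis, 18 mm from the column's axis towards -y and about 100 mm above the bench; its height differs by a few mm from time to time. Axes as the stand's.
- pawl: Steel pawl with release lever, turning on the pin (origin; x axis), sprung against the notches 30 mm above the pin. In lifting, the resistance grows by 4 to 10 N over some 7 mm, then falls as much at each click; the pawl is surely under the notch 2 mm further up. First click 3 to 10 mm above the stop (unknown), the rest evenly 8 to 12 mm apart. Let down, the column sinks back a few mm and rests.
- paddle (a point): Centre of the top of the release paddle at the lever's outer end, 32 (x) x 36 (y) x 6 mm, 80 mm from the column's axis towards -y, about 125 mm above the bench. Pushed down 12 to 18 mm (4 to 6 N; hard stop at 20) it frees the column, which sinks in 1 to 3 s while it is kept down. The knob may stand 190 mm higher: keep the gripper's narrow side towards the column.
- bottle_a: Bystander: stoppered glass reagent bottle, 52 mm across, 100 mm tall, loose; origin at the centre of its underside.
- bottle_b: Bystander: a second bottle like bottle_a.
- flask: Bystander: conical glass flask, 80 mm across its foot, 104 mm tall, loose; origin at the centre of its underside.
Things that resemble listed ones, but are neither listed nor needed, are in the scene too. Of the things that look like the stand, the middle-sized one is meant.

How it is judged:
By the outcome, as a careful person would: the job done as asked, in the order asked, and still so for the second after the job is handed in, with the robot touching nothing.
It also fails if it takes over 72 s, if anything falls off the work surface, if the arm or the gripper's body presses on something with over 40 N, if the wrist force passes 120 N, or if a joint passes its speed limit or range.

ROBOT

A 6-joint arm with a two-finger parallel gripper is mounted at the origin on the work surface. World frame = base frame: x ahead of the robot, y to its left, z up, the work surface at z = 0. Lengths are in mm, angles in rad, forces in N, time in s.
With the tool pointing down it reaches from about 275 to 750 mm from the base axis. Payload 10.2 kg.
Tool frame: the origin (TCP) lies at the very end of the fingers, on their centre line; the grasp point (between the pads) lies 19 mm behind it (ctrl.grip_depth is the distance from the TCP to the grasp point, in mm); z points along the fingers, x is the direction in which the jaws open and shut, and the axes are right-handed (so a half turn about z gives the same grasp; the last joint's range is limited). The gripper opens to 85 mm and grips with 20 to 120 N. Pads are 22 mm wide; open, the fingers measure 114 mm over their backs; the gripper's body (76 mm by 85 mm) begins 54 mm behind the grasp point. The pads swing forward as they close: fully open they stand 13 mm farther back than shut.
Start: joints at [1.003, 0.313, 1.498, -0, 1.331, -0.223], TCP at [177.467, 494.102, 231.294] pointing down, gripper open.
Joint ranges: [-2.94, 2.94], [-0.97, 2.17], [0.19, 2.56], [-1.23, 4.37], [0.02, 3.11], [-2.88, 2.88]. Speed limits (rad/s): [2.39, 2.39, 3.01, 3.14, 3.14, 3.14].

INTERFACE

Orientations are given as a unit quaternion [w, x, y, z].
In Python, from rig import ctrl gives the robot as it stands.
- The arm moves only by the tool play_rows, never from a script. Its argument "motion" is a list of rows, each a list of 2 entries, a list of its own where there are three numbers: the shift along the tool's x, y, z in mm, then the turn, a rotation vector about the tool's x, y, z in degrees. A call has 1 to 20 rows; each row shifts and turns the commanded pose from where the row before left it, along the tool's axes as they then stand; what a row does not reach is not made up. A row lasts 1/12 s, in which the tool goes at most 41.7 mm and 7.16 degrees, less where a joint would pass 70% of its speed; a pose out of reach is approached as far as the arm can. A call with a gripper value outside its range is refused whole. "fingers" is the finger opening in mm, from 0 to 85.4, set as the call begins (left out, the last holds). The fingers move at their own pace and stop on an object; "squeeze" is the grip in N (left out, the last holds). Time passes only in rows, so rows that do not move let the fingers close. It gives the time, the measured TCP pose, the force and the opening at its end, in the units of the state.
- ctrl.sense(): the state, without advancing time (a new reading comes with each control period).
- ctrl.capture(name): name is "scene" or "top"; returns the picture (384x512x3 uint8, red, green, blue); there is no depth.
- ctrl.get_calibration(name): a dict with "K" (3x3 intrinsics, pixels), "R" (3x3) and "t" (3): a world point X has camera coordinates R X + t. Camera axes: x right, y down, z forward; pixel columns grow to the right and rows downward; lengths in mm; the calibration is good to about 2 mm. A picture is of the moment at which its call begins. get_calibration takes no time and is no camera call.
- ctrl.finish_job(): hands the job in, once; it reports no verdict.
Trained networks look in the newest picture that a camera, given by its name, has taken for a name from the list of things; names that differ only in an ending like _2 or _b are one class to them, and where a whole thing is asked for, a point or a joint stands for the part that bears it (a point fixed in the world has none). Each returns a list of dicts, best first, with "p" (0 to 1); they miss things now and then, are a little off and sometimes report something else, mostly with a low value. They report only what shows in the picture. A call takes as long as a camera call. They do not tell look-alikes from the thing itself.
- ctrl.spot_in(camera, name): "position" ([column, row] as shares, 0 to 1, of the picture: columns of its width, rows of its height, amid what is visible of it).
The state is a dict: "time_s": time; "joints": joint angles; "dq": joint speeds; "tau": joint torques, N m; "eef_pos": TCP position; "ee_rot": TCP orientation; "force": force on the tool from outside, world axes, zero at the start; "wrist_torque": the same for the moment, N m; "grip_width": opening from 0.0 (shut) to 1.0 (fully open).
Only numpy, scipy, OpenCV 4.12 (cv2) and the standard library are available. Lean on these libraries where they do the work, as an engineer would, in place of code of your own. Each camera call takes 0.05 s, during which the arm holds its last target. There are 200 camera calls.

## Working session

There is one attempt and no reset: what is moved stays moved. The work goes in short steps, Python scripts to look and compute and a tool call to move; the robot and the scene stay as the last step left them, time stands still between calls to the robot, and variables do not carry over. Pictures are saved under pics/ and viewed, about 8 in all and at most 12, crops included, and the job is handed in when it is done.

Besides the shell and the picture viewer there is one more tool, called after ">>>" as name(argument=value, ...) on one line, values as JSON. play_rows: Moves the arm, as the interface text tells. Its arguments: {"type":"object","properties":{"motion":{"type":"array"},"fingers":{"type":"number"},"squeeze":{"type":"number"}},"required":["motion"]}

```bash
mkdir -p pics; ls
python3 - <<'E'
from rig import ctrl
import cv2,numpy as np
np.set_printoptions(suppress=True,precision=3)
for c in("scene","top"):
    im=ctrl.capture(c); cv2.imwrite(f"pics/{c}0.png",im[:,:,::-1])
    k=ctrl.get_calibration(c); print(c,k["K"],k["R"],k["t"])
    for n in("stand","knob","paddle","pawl_block","bottle_a","flask"):
        print(n,[(round(d["p"],2),round(d["position"][0]*512),round(d["position"][1]*384)) for d in ctrl.spot_in(c,n)])
s=ctrl.sense();print(s)
E
```

```text
pics
scene [[442.411   0.    256.279]
 [  0.    442.411 189.41 ]
 [  0.      0.      1.   ]] [[ 0.139  0.99   0.004]
 [ 0.8   -0.11  -0.59 ]
 [-0.584  0.085 -0.807]] [-113.803 -341.823 1546.026]
stand [(0.73, 277, 208), (0.64, 287, 277)]
knob [(0.97, 286, 188), (0.91, 301, 271), (0.88, 355, 102)]
paddle [(0.69, 246, 194)]
pawl_block [(0.58, 246, 191)]
bottle_a [(0.8, 335, 200), (0.78, 332, 239), (0.52, 287, 189)]
flask [(0.57, 199, 243)]
top [[430.872   0.    255.533]
 [  0.    430.872 189.117]
 [  0.      0.      1.   ]] [[-0.005 -1.     0.017]
 [-0.984  0.002 -0.179]
 [ 0.179 -0.018 -0.984]] [  30.537  539.735 1208.879]
stand [(0.95, 234, 192), (0.85, 236, 132)]
knob [(0.89, 127, 278), (0.76, 220, 181), (0.61, 229, 117)]
paddle [(0.75, 262, 187)]
pawl_block [(0.7, 261, 189)]
bottle_a [(0.77, 191, 157), (0.7, 177, 199)]
flask [(0.79, 309, 171)]
{'time_s': 0.7, 'joints': array([ 1.003,  0.313,  1.498, -0.   ,  1.331, -0.223]), 'dq': array([ 0.001, -0.   , -0.   ,  0.001,  0.001,  0.   ]), 'tau': array([ -0.001, -41.211, -25.987,  -0.   ,   0.001,   0.   ]), 'eef_pos': array([177.462, 494.098, 231.312]), 'ee_rot': array([0.   , 0.818, 0.575, 0.   ]), 'force': array([ 1.028, -0.23 , -0.142]), 'wrist_torque': array([ 0.04 , -0.009, -0.015]), 'grip_width': 0.9985494808983756}
```

Run:
```python
import cv2,numpy as np
a=cv2.imread("pics/scene0.png");b=cv2.imread("pics/top0.png")
a=cv2.resize(a[80:320,160:400],(600,600),interpolation=3)
b=cv2.resize(b[60:300,100:340],(600,600),interpolation=3)
cv2.imwrite("pics/a.png",a);cv2.imwrite("pics/b.png",b)
```

```text
(no output)
```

View pics/a.png

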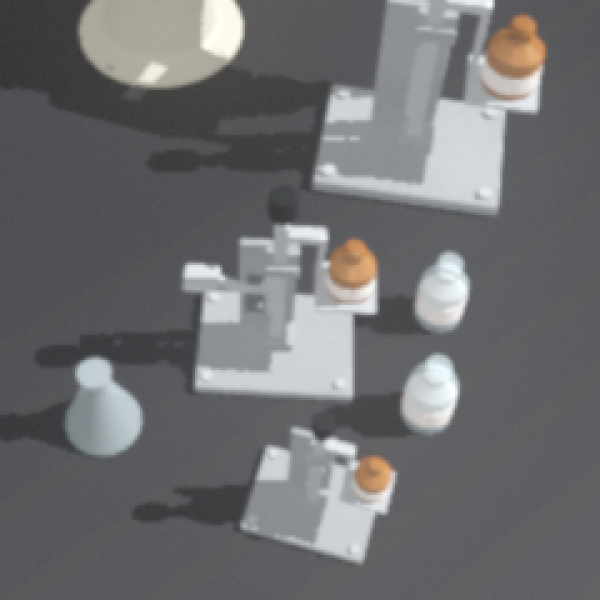

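View pics/b.png

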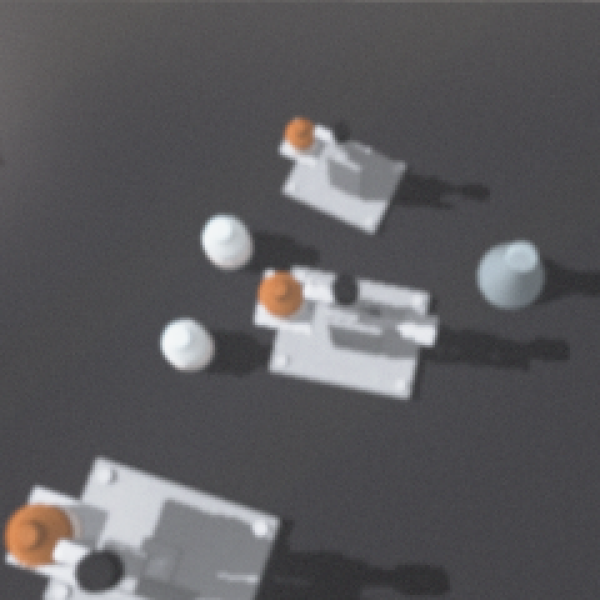

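The first picture (scene) shows the middle-sized stand with its knob at crop (284,203), paddle (203,272) and stopper (354,242). The top view has the knob at (345,288), paddle (418,330) and stopper (281,286). I'll fit the pose from these.

```bash
cat > h.py <<'E'
import numpy as np,cv2
from scipy.optimize import least_squares
from rig import ctrl
np.set_printoptions(suppress=True,precision=2)
C={c:ctrl.get_calibration(c) for c in("scene","top")}
def proj(c,X):
    k=C[c];p=k["K"]@(k["R"]@np.asarray(X,float)+k["t"]);return p[:2]/p[2]
def tri(ps):
    r=least_squares(lambda X:np.concatenate([proj(c,X)-p for c,p in ps.items()]),[450,50,150]);return r.x,r.fun
def plane(c,p,z):
    return least_squares(lambda q:proj(c,[q[0],q[1],z])-p,[450,50]).x
E
python3 - <<'E'
from h import *
S=lambda u,v:np.array([160+u/2.5,80+v/2.5])-.3
T=lambda u,v:np.array([100+u/2.5,60+v/2.5])-.3
for n,s,t in(("knob",(284,203),(345,290)),("stopper",(354,243),(279,287)),("paddle",(203,271),(418,330))):
    print(n,*tri({"scene":S(*s),"top":T(*t)}))
for p in((265,268),(430,292),(412,398),(270,372)): print("top base",plane("top",T(*p),14))
for p in((195,388),(354,392),(200,294),(354,312)): print("scene base",plane("scene",S(*p),14))
for n,s,t in(("botA",(441,292),(227,241)),("botB",(429,396),(187,345)),("fl",(103,412),(510,275))):
    print(n,plane("scene",S(*s),50),plane("top",T(*t),50))
print({c:-C[c]["R"].T@C[c]["t"] for c in C})
E
```

```text
knob [537.35  77.48 248.2 ] [-0.62  0.02 -0.65 -0.09]
stopper [552.24 146.63 193.84] [-0.43  0.02 -0.45 -0.08]
paddle [518.16   0.53 128.81] [-0.49  0.   -0.52 -0.06]
top base [614.64 178.28]
top base [584.71 -20.96]
top base [456.35   1.9 ]
top base [487.88 170.38]
scene base [588.1  -17.96]
scene base [616.28 150.6 ]
scene base [466.02   1.81]
scene base [514.32 171.18]
botA [524.77 263.8 ] [638.86 219.91]
botB [651.58 219.33] [514.76 263.39]
fl [ 624.42 -115.73] [ 597.39 -113.46]
{'scene': array([1191.8 ,  -56.41, 1047.1 ]), 'top': array([ 314.82,   50.73, 1285.28])}
```

```bash
cat >> h.py <<'E'
from scipy.spatial.transform import Rotation as Ro
def rows(p0,q0,p1,yaw,n):
    """straight line p0->p1 with n rows, tool down, tool x ending at yaw (deg); prints one rounded row + predicted end"""
    p=np.array(p0,float);R=Ro.from_quat([*q0[1:],q0[0]])
    Rt=Ro.from_matrix(np.array([[np.cos(np.radians(yaw)),np.sin(np.radians(yaw)),0],[np.sin(np.radians(yaw)),-np.cos(np.radians(yaw)),0],[0,0,-1]]))
    out=[]
    for i in range(n):
        tw=np.round((R.inv()*Rt).as_rotvec()/(n-i)*180/np.pi,1)
        tr=np.round(R.inv().apply((np.array(p1)-p)/(n-i)),1)
        p=p+R.apply(tr);R=R*Ro.from_rotvec(tw*np.pi/180);out.append([tr.tolist(),tw.tolist()])
    q=R.as_quat();return out,p,[q[3],*q[:3]]
E
python3 - <<'E'
from h import *
print("big",tri({"scene":np.array([315,88.]),"top":np.array([139,288.])}))
print("bigknob top at z300",plane("top",[139,288.],300))
s=ctrl.sense();p,q=s["eef_pos"],s["ee_rot"]
r,p,q=rows(p,q,[160,440,440],70.2,7);print(r,p)
r,p,q=rows(p,q,[430,200,440],-11.5,13);print(r,p)
r,p,q=rows(p,q,[518.5,-1,160],-11.5,12);print(r,p)
E
```

```text
big (array([261.19, 285.38, 212.18]), array([14.37, -1.27, 12.1 ,  2.57]))
bigknob top at z300 [271.31 293.17]
[[[-8.1, 0.3, -29.8], [0.0, -0.0, 0.0]], [[-8.1, 0.3, -29.8], [0.0, -0.0, 0.0]], [[-8.1, 0.3, -29.8], [0.0, -0.0, 0.0]], [[-8.1, 0.2, -29.8], [0.0, -0.0, 0.0]], [[-8.1, 0.3, -29.8], [0.0, -0.0, 0.0]], [[-8.2, 0.2, -29.8], [0.0, -0.0, 0.0]], [[-8.1, 0.3, -29.9], [0.0, -0.0, 0.0]]] [160.05 440.   440.01]
[[[-10.4, 25.8, 0.0], [0.0, -0.0, 6.3]], [[-7.5, 26.8, 0.0], [-0.0, -0.0, 6.3]], [[-4.5, 27.4, 0.0], [-0.0, -0.0, 6.3]], [[-1.4, 27.7, 0.0], [-0.0, -0.0, 6.3]], [[1.6, 27.7, 0.0], [-0.0, -0.0, 6.3]], [[4.6, 27.4, 0.0], [-0.0, -0.0, 6.3]], [[7.6, 26.7, 0.0], [-0.0, -0.0, 6.3]], [[10.5, 25.7, 0.0], [-0.0, -0.0, 6.3]], [[13.3, 24.4, 0.0], [-0.0, -0.0, 6.3]], [[15.9, 22.8, 0.0], [-0.0, -0.0, 6.3]], [[18.3, 20.9, 0.0], [-0.0, -0.0, 6.2]], [[20.4, 18.9, 0.0], [-0.0, -0.0, 6.3]], [[22.4, 16.5, 0.0], [-0.0, -0.0, 6.2]]] [429.97 199.98 440.02]
[[[10.6, 14.9, 23.3], [-0.0, -0.0, 0.0]], [[10.6, 15.0, 23.3], [-0.0, -0.0, 0.0]], [[10.5, 14.9, 23.3], [-0.0, -0.0, 0.0]], [[10.6, 15.0, 23.3], [-0.0, -0.0, 0.0]], [[10.5, 14.9, 23.4], [-0.0, -0.0, 0.0]], [[10.6, 15.0, 23.3], [-0.0, -0.0, 0.0]], [[10.5, 14.9, 23.4], [-0.0, -0.0, 0.0]], [[10.6, 15.0, 23.3], [-0.0, -0.0, 0.0]], [[10.5, 14.9, 23.4], [-0.0, -0.0, 0.0]], [[10.6, 15.0, 23.3], [-0.0, -0.0, 0.0]], [[10.5, 14.9, 23.4], [-0.0, -0.0, 0.0]], [[10.6, 15.0, 23.3], [-0.0, -0.0, 0.0]]] [518.52  -1.   160.01]
```

Run:
```python
from h import *
s=ctrl.sense();p,q=s["eef_pos"],s["ee_rot"]
r,p,q=rows(p,q,[160,440,500],70.2,8);print(r[0],p)
r,p,q=rows(p,q,[480,-10,500],-11.5,17);print(r,p)
r,p,q=rows(p,q,[518.5,-1,300],-11.5,6);print(r[0],p)
```

```text
[[-7.1, 0.2, -33.6], [0.0, -0.0, 0.0]] [160.05 440.   500.01]
[[[-18.6, 26.7, 0.0], [0.0, -0.0, 4.8]], [[-16.3, 28.1, 0.0], [-0.0, -0.0, 4.8]], [[-13.8, 29.4, 0.0], [-0.0, -0.0, 4.8]], [[-11.3, 30.4, 0.0], [-0.0, -0.0, 4.8]], [[-8.8, 31.3, 0.0], [-0.0, -0.0, 4.8]], [[-6.1, 31.9, 0.0], [-0.0, -0.0, 4.8]], [[-3.4, 32.3, 0.0], [-0.0, -0.0, 4.8]], [[-0.7, 32.5, 0.0], [-0.0, -0.0, 4.8]], [[2.0, 32.4, 0.0], [-0.0, -0.0, 4.8]], [[4.7, 32.1, 0.0], [-0.0, -0.0, 4.8]], [[7.4, 31.6, 0.0], [-0.0, -0.0, 4.8]], [[10.0, 30.9, 0.0], [-0.0, -0.0, 4.8]], [[12.6, 29.9, 0.0], [-0.0, -0.0, 4.8]], [[15.0, 28.8, 0.0], [-0.0, -0.0, 4.8]], [[17.4, 27.4, 0.0], [-0.0, -0.0, 4.8]], [[19.7, 25.9, 0.0], [-0.0, -0.0, 4.9]], [[21.7, 24.1, 0.0], [-0.0, -0.0, 4.8]]] [479.95  -9.97 500.01]
[[6.0, -2.7, 33.3], [-0.0, -0.0, 0.0]] [518.5   -1.04 300.01]
```

>>> play_rows(motion=[[[-7,0,-33.6],[0,0,0]],[[-7,0,-33.6],[0,0,0]],[[-7,0,-33.6],[0,0,0]],[[-7,0,-33.6],[0,0,0]],[[-7,0,-33.6],[0,0,0]],[[-7,0,-33.6],[0,0,0]],[[-7,0,-33.6],[0,0,0]],[[-7,0,-33.6],[0,0,0]]], fingers=0, squeeze=30)

```text
time_s: 1.37
eef_pos: [158.1, 440.7, 501.9]
ee_rot: [-0.0, 0.818, 0.575, 0.0]
force: [0.3, 1.4, 0.9]
grip_width: 0.001
```

>>> play_rows(motion=[[[-18.6,26.7,0],[0,0,4.8]],[[-16.3,28.1,0],[0,0,4.8]],[[-13.8,29.4,0],[0,0,4.8]],[[-11.3,30.4,0],[0,0,4.8]],[[-8.8,31.3,0],[0,0,4.8]],[[-6.1,31.9,0],[0,0,4.8]],[[-3.4,32.3,0],[0,0,4.8]],[[-0.7,32.5,0],[0,0,4.8]],[[2,32.4,0],[0,0,4.8]],[[4.7,32.1,0],[0,0,4.8]],[[7.4,31.6,0],[0,0,4.8]],[[10,30.9,0],[0,0,4.8]],[[12.6,29.9,0],[0,0,4.8]],[[15,28.8,0],[0,0,4.8]],[[17.4,27.4,0],[0,0,4.8]],[[19.7,25.9,0],[0,0,4.9]],[[21.7,24.1,0],[0,0,4.8]],[[0,0,0],[0,0,0]],[[0,0,0],[0,0,0]]])

```text
time_s: 2.95
eef_pos: [479.1, -9.7, 499.2]
ee_rot: [-0.0, 0.995, -0.101, -0.001]
force: [-0.4, -0.2, 0.7]
grip_width: 0.002
```

>>> play_rows(motion=[[[4.6,-2,34],[0,0,0]],[[4.6,-2,34],[0,0,0]],[[4.6,-2,34],[0,0,0]],[[4.6,-2,34],[0,0,0]],[[4.6,-2,34],[0,0,0]],[[4.6,-2,34],[0,0,0]],[[4.6,-2,34],[0,0,0]],[[4.6,-2,34],[0,0,0]],[[0,0,25],[0,0,0]],[[0,0,20],[0,0,0]],[[0,0,12],[0,0,0]],[[0,0,6],[0,0,0]],[[0,0,0],[0,0,0]]])

```text
time_s: 4.03
eef_pos: [517.1, 0.6, 164.7]
ee_rot: [-0.0, 0.995, -0.099, -0.001]
force: [-1.1, 0.7, -0.3]
grip_width: 0.005
```

Run:
```python
from h import *
p=ctrl.sense()["eef_pos"];print(p,ctrl.sense()["force"])
a=ctrl.capture("scene")[:,:,::-1];b=ctrl.capture("top")[:,:,::-1]
cv2.imwrite("pics/s1.png",a);cv2.imwrite("pics/t1.png",b)
print(proj("scene",p),proj("top",p))
a=cv2.resize(a[120:240,200:320],(400,400),interpolation=2);b=cv2.resize(b[140:260,180:300],(400,400),interpolation=2)
cv2.imwrite("pics/c1.png",np.hstack([a,b]))
```

```text
[517.15   0.55 164.7 ] [-1.14  0.65 -0.33]
[240.02 179.32] [266.94 189.67]
```

View pics/c1.png

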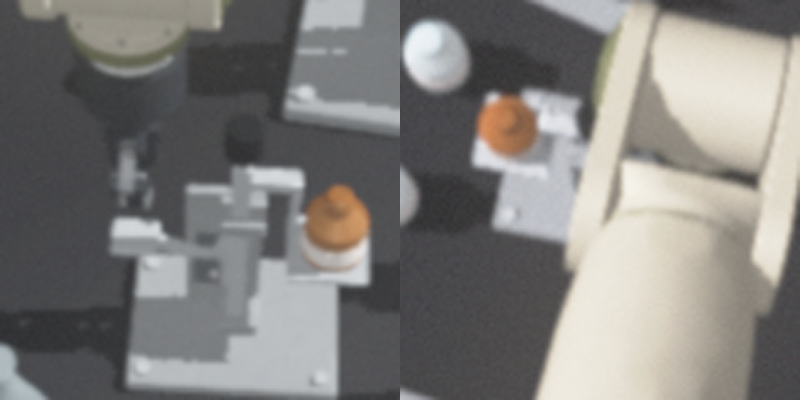

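The fingertips hang over the paddle, at left-crop (137,205) against a paddle centre of about (137,230). The knob is clear of the gripper, so I'll descend.

>>> play_rows(motion=[[[0,0,12],[0,0,0]],[[0,0,10],[0,0,0]],[[0,0,6],[0,0,0]],[[0,0,3],[0,0,0]],[[0,0,1],[0,0,0]],[[0,0,1],[0,0,0]],[[0,0,0],[0,0,0]]])

```text
time_s: 4.72
eef_pos: [517.8, -0.3, 132.3]
ee_rot: [0.0, 0.995, -0.1, 0.0]
force: [0.8, 0.3, -0.0]
grip_width: -0.004
```

>>> play_rows(motion=[[[0,0,1],[0,0,0]],[[0,0,1],[0,0,0]],[[0,0,0],[0,0,0]]])

```text
time_s: 4.97
eef_pos: [517.7, -0.2, 130.1]
ee_rot: [-0.0, 0.995, -0.1, -0.0]
force: [0.3, 0.3, 0.1]
grip_width: -0.001
```

>>> play_rows(motion=[[[0,0,1],[0,0,0]],[[0,0,1],[0,0,0]],[[0,0,0],[0,0,0]]])

```text
time_s: 5.22
eef_pos: [517.6, -0.2, 127.9]
ee_rot: [-0.0, 0.995, -0.1, -0.0]
force: [0.3, 0.1, -0.1]
grip_width: 0.001
```

>>> play_rows(motion=[[[0,0,1],[0,0,0]],[[0,0,1],[0,0,0]],[[0,0,0],[0,0,0]]])

```text
time_s: 5.47
eef_pos: [517.8, -0.5, 126.4]
ee_rot: [0.0, 0.995, -0.1, 0.0]
force: [-2.5, -1.6, 3.4]
grip_width: 0.003
```

>>> play_rows(motion=[[[0,0,2],[0,0,0]],[[0,0,2],[0,0,0]],[[0,0,2],[0,0,0]],[[0,0,2],[0,0,0]],[[0,0,0],[0,0,0]]])

```text
time_s: 5.88
eef_pos: [518.1, -1.1, 118.5]
ee_rot: [0.001, 0.995, -0.1, 0.001]
force: [-0.8, -4.6, 5.2]
grip_width: 0.003
```

>>> play_rows(motion=[[[0,0,2],[0,0,0]],[[0,0,2],[0,0,0]],[[0,0,2],[0,0,0]],[[0,0,0],[0,0,0]],[[0,0,0],[0,0,0]]])

```text
time_s: 6.3
eef_pos: [518.2, -1.4, 112.7]
ee_rot: [0.001, 0.995, -0.1, 0.001]
force: [-1.5, -6.7, 6.0]
grip_width: 0.001
```

>>> play_rows(motion=[[[0,0,0],[0,0,0]],[[0,0,0],[0,0,0]],[[0,0,0],[0,0,0]],[[0,0,0],[0,0,0]],[[0,0,0],[0,0,0]],[[0,0,0],[0,0,0]],[[0,0,0],[0,0,0]],[[0,0,0],[0,0,0]],[[0,0,0],[0,0,0]],[[0,0,0],[0,0,0]],[[0,0,0],[0,0,0]],[[0,0,0],[0,0,0]],[[0,0,0],[0,0,0]],[[0,0,0],[0,0,0]],[[0,0,0],[0,0,0]],[[0,0,0],[0,0,0]],[[0,0,0],[0,0,0]],[[0,0,0],[0,0,0]],[[0,0,0],[0,0,0]],[[0,0,0],[0,0,0]]])

```text
time_s: 7.97
eef_pos: [518.2, -1.3, 112.8]
ee_rot: [0.001, 0.995, -0.1, 0.001]
force: [-1.3, -6.8, 6.7]
grip_width: 0.002
```

Run:
```python
from h import *
a=ctrl.capture("scene")[:,:,::-1]
cv2.imwrite("pics/s2.png",a);s=ctrl.sense();print(s["eef_pos"],s["force"])
o=cv2.imread("pics/s1.png")
f=lambda a:cv2.resize(a[120:240,200:320],(400,400),interpolation=2)
cv2.imwrite("pics/c2.png",np.hstack([f(o),f(a)]))
```

```text
[518.21  -1.33 112.82] [-1.11 -6.7   5.47]
```

View pics/c2.png

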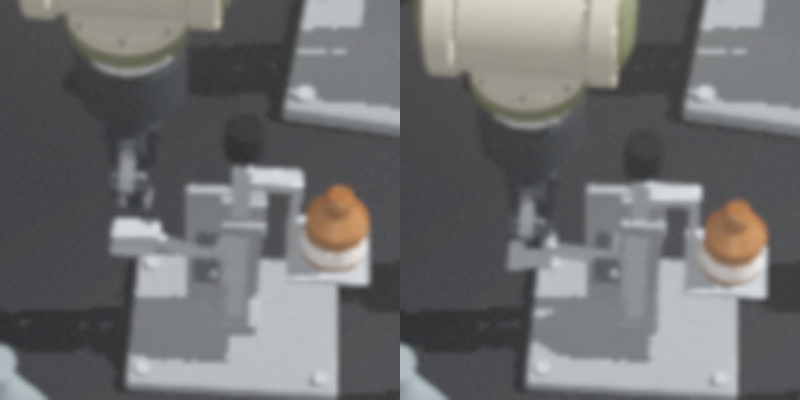

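The left half is before and the right half is now. The stopper moved from row 191 to 206 in the crop, about a 20 mm sink, which matches the estimated starting rise. I'll hold a little longer to confirm it has stopped.

>>> play_rows(motion=[[[0,0,0.5],[0,0,0]],[[0,0,0],[0,0,0]],[[0,0,0],[0,0,0]],[[0,0,0],[0,0,0]],[[0,0,0],[0,0,0]],[[0,0,0],[0,0,0]],[[0,0,0],[0,0,0]],[[0,0,0],[0,0,0]],[[0,0,0],[0,0,0]],[[0,0,0],[0,0,0]],[[0,0,0],[0,0,0]],[[0,0,0],[0,0,0]],[[0,0,0],[0,0,0]],[[0,0,0],[0,0,0]],[[0,0,0],[0,0,0]],[[0,0,0],[0,0,0]],[[0,0,0],[0,0,0]],[[0,0,0],[0,0,0]],[[0,0,0],[0,0,0]],[[0,0,0],[0,0,0]]])

```text
time_s: 9.68
eef_pos: [518.2, -1.4, 112.3]
ee_rot: [0.001, 0.995, -0.1, 0.001]
force: [-1.9, -7.9, 5.7]
grip_width: 0.003
```

```bash
cat >> h.py <<'E'
def shift(f1,f2,box=(286,174,316,212)):
    "rows the bottle moved down between two scene pictures"
    x0,y0,x1,y1=box
    g=[cv2.imread(f)[:,:,0].astype(np.float32) for f in(f1,f2)]
    t=g[0][y0:y1,x0:x1];w=g[1][y0-30:y1+30,x0-6:x1+6]
    m=cv2.matchTemplate(cv2.resize(w,None,fx=8,fy=8,interpolation=2),cv2.resize(t,None,fx=8,fy=8,interpolation=2),cv2.TM_CCOEFF_NORMED)
    _,v,_,l=cv2.minMaxLoc(m);return l[0]/8-6,l[1]/8-30,v
E
python3 - <<'E'
from h import *
cv2.imwrite("pics/s3.png",ctrl.capture("scene")[:,:,::-1])
b=(286,172,316,198)
print(shift("pics/s1.png","pics/s2.png",b),shift("pics/s1.png","pics/s3.png",b))
for z in(245,230):
  print(proj("scene",[537.5,77.5,z]))
# rise at start given px shift
u=np.array([.2,.98])
for h in(0,16,18,20,22): print(h,proj("scene",[537+14.4,77.5+70.5,174+h]))
E
```

```text
(-0.625, 4.125, 0.985986590385437) (-0.625, 4.125, 0.9858183860778809)
[272.65 161.84]
[272.43 165.88]
0 [300.66 181.51]
16 [301.21 177.56]
18 [301.28 177.06]
20 [301.36 176.55]
22 [301.43 176.05]
```

Column is on its stop: it sank about 17 mm from 248 to about 231, and has not moved since. Next I release the paddle and go above the knob.

>>> play_rows(motion=[[[0,0,-2],[0,0,0]],[[0,0,-3],[0,0,0]],[[0,0,-4],[0,0,0]],[[0,0,-5],[0,0,0]],[[0,0,-8],[0,0,0]],[[0,0,-15],[0,0,0]],[[0,0,-24],[0,0,0]],[[0,0,-24],[0,0,0]],[[0,0,-24],[0,0,0]],[[0,0,-24],[0,0,0]],[[0,0,-20],[0,0,0]],[[0,0,-12],[0,0,0]],[[0,0,-4],[0,0,0]],[[0,0,0],[0,0,0]]])

```text
time_s: 10.9
eef_pos: [517.7, -0.1, 281.3]
ee_rot: [0.0, 0.995, -0.1, 0.0]
force: [1.3, 0.1, 0.2]
grip_width: -0.002
```

>>> play_rows(motion=[[[0.3,-8,0],[0,0,0]],[[0.4,-12,0],[0,0,0]],[[0.6,-15,0],[0,0,0]],[[0.6,-15,0],[0,0,0]],[[0.6,-14,0],[0,0,0]],[[0.4,-11,0],[0,0,0]],[[0.2,-6,0],[0,0,0]],[[0,0,0],[0,0,0]],[[0,0,0],[0,0,0]]], fingers=65)

```text
time_s: 11.65
eef_pos: [536.7, 78.7, 280.3]
ee_rot: [0.0, 0.995, -0.1, -0.0]
force: [-0.4, -0.7, -0.4]
grip_width: 0.763
```

Run:
```python
from h import *
a=ctrl.capture("scene")[:,:,::-1];s=ctrl.sense();p=s["eef_pos"];print(p,s["ee_rot"],s["force"],proj("scene",p),proj("scene",[537.4,77.5,230]))
cv2.imwrite("pics/s4.png",a)
cv2.imwrite("pics/c4.png",cv2.resize(a[100:240,200:340],(600,600),interpolation=2))
```

```text
[536.73  78.34 280.38] [ 0.   1.  -0.1 -0. ] [0.07 0.21 0.31] [273.48 151.65] [272.43 165.84]
```

View pics/c4.png

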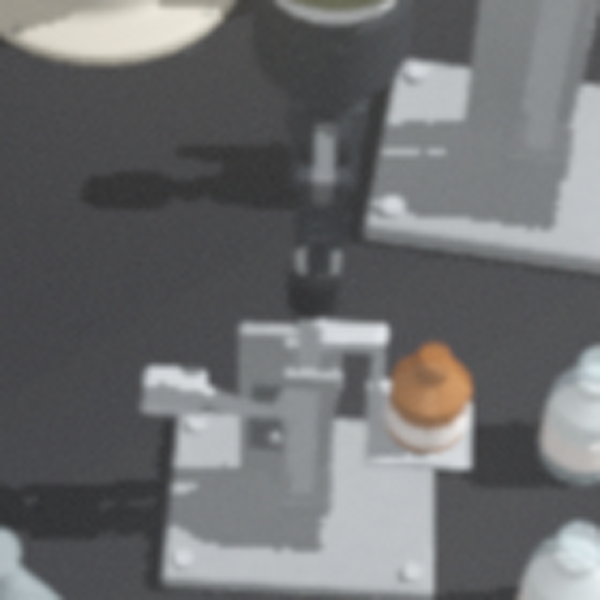

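The knob is at crop (312,287) directly under the open fingers. The paddle has sprung back. I'll descend and grip.

>>> play_rows(motion=[[[0.5,1,8],[0,0,0]],[[0,0,12],[0,0,0]],[[0,0,12],[0,0,0]],[[0,0,12],[0,0,0]],[[0,0,10],[0,0,0]],[[0,0,7],[0,0,0]],[[0,0,4],[0,0,0]],[[0,0,0],[0,0,0]],[[0,0,0],[0,0,0]]])

```text
time_s: 12.45
eef_pos: [537.2, 77.4, 215.8]
ee_rot: [0.0, 0.995, -0.1, 0.0]
force: [0.2, 0.3, 0.3]
grip_width: 0.756
```

>>> play_rows(motion=[[[0,0,0],[0,0,0]],[[0,0,0],[0,0,0]],[[0,0,0],[0,0,0]],[[0,0,0],[0,0,0]],[[0,0,0],[0,0,0]],[[0,0,0],[0,0,0]],[[0,0,0],[0,0,0]],[[0,0,0],[0,0,0]]], fingers=20, squeeze=50)

```text
time_s: 13.12
eef_pos: [538.2, 77.3, 216.4]
ee_rot: [-0.0, 0.995, -0.1, 0.002]
force: [5.1, -0.8, 0.2]
grip_width: 0.312
```

>>> play_rows(motion=[[[1,0,0],[0,0,0]],[[0,0,0],[0,0,0]],[[0,0,0],[0,0,0]]])

```text
time_s: 13.37
eef_pos: [538.3, 77.3, 216.4]
ee_rot: [0.0, 0.995, -0.1, 0.0]
force: [-0.7, -0.5, 5.7]
grip_width: 0.308
```

>>> play_rows(motion=[[[0,0,-1],[0,0,0]],[[0,0,0],[0,0,0]]])

```text
time_s: 13.53
eef_pos: [538.2, 77.3, 216.4]
ee_rot: [-0.0, 0.995, -0.1, 0.0]
force: [2.3, 1.0, -1.6]
grip_width: 0.315
```

>>> play_rows(motion=[[[0,0,-1],[0,0,0]],[[0,0,0],[0,0,0]]])

```text
time_s: 13.7
eef_pos: [538.2, 77.3, 217.0]
ee_rot: [-0.0, 0.995, -0.1, -0.0]
force: [4.6, 1.2, -7.3]
grip_width: 0.314
```

>>> play_rows(motion=[[[0,0,-1],[0,0,0]],[[0,0,0],[0,0,0]]])

```text
time_s: 13.87
eef_pos: [538.1, 77.3, 217.7]
ee_rot: [-0.0, 0.995, -0.1, -0.0]
force: [5.8, 0.1, -10.1]
grip_width: 0.308
```

>>> play_rows(motion=[[[0,0,-1],[0,0,0]],[[0,0,0],[0,0,0]]])

```text
time_s: 14.03
eef_pos: [538.1, 77.3, 218.5]
ee_rot: [-0.0, 0.995, -0.1, -0.0]
force: [5.1, 0.3, -10.6]
grip_width: 0.314
```

>>> play_rows(motion=[[[0,0,-1],[0,0,0]],[[0,0,0],[0,0,0]]])

```text
time_s: 14.2
eef_pos: [538.1, 77.3, 219.4]
ee_rot: [-0.0, 0.995, -0.1, -0.001]
force: [6.2, -0.7, -11.9]
grip_width: 0.309
```

>>> play_rows(motion=[[[0,0,-1],[0,0,0]],[[0,0,0],[0,0,0]]])

```text
time_s: 14.37
eef_pos: [538.1, 77.3, 220.2]
ee_rot: [-0.0, 0.995, -0.1, -0.001]
force: [7.6, -0.0, -13.0]
grip_width: 0.314
```

>>> play_rows(motion=[[[0,0,-1],[0,0,0]],[[0,0,0],[0,0,0]]])

```text
time_s: 14.53
eef_pos: [538.1, 77.3, 221.2]
ee_rot: [-0.0, 0.995, -0.1, -0.001]
force: [7.1, 0.1, -13.0]
grip_width: 0.312
```

>>> play_rows(motion=[[[0,0,-1],[0,0,0]],[[0,0,0],[0,0,0]]])

```text
time_s: 14.7
eef_pos: [538.1, 77.3, 222.1]
ee_rot: [-0.0, 0.995, -0.1, -0.001]
force: [6.9, -0.1, -13.5]
grip_width: 0.316
```

>>> play_rows(motion=[[[0,0,-1],[0,0,0]],[[0,0,0],[0,0,0]]])

```text
time_s: 14.87
eef_pos: [538.1, 77.3, 223.0]
ee_rot: [-0.0, 0.995, -0.1, -0.001]
force: [7.9, 0.3, -13.6]
grip_width: 0.311
```

>>> play_rows(motion=[[[0,0,-1],[0,0,0]],[[0,0,0],[0,0,0]]])

```text
time_s: 15.03
eef_pos: [538.2, 77.3, 225.0]
ee_rot: [-0.0, 0.995, -0.1, -0.0]
force: [4.4, 0.4, -5.2]
grip_width: 0.309
```

>>> play_rows(motion=[[[0,0,-1],[0,0,0]],[[0,0,0],[0,0,0]]])

```text
time_s: 15.2
eef_pos: [538.2, 77.3, 226.3]
ee_rot: [-0.0, 0.995, -0.1, -0.0]
force: [4.1, 0.8, -6.8]
grip_width: 0.305
```

>>> play_rows(motion=[[[0,0,-1],[0,0,0]],[[0,0,0],[0,0,0]]])

```text
time_s: 15.37
eef_pos: [538.2, 77.3, 227.2]
ee_rot: [-0.0, 0.995, -0.1, -0.0]
force: [6.4, -0.4, -7.5]
grip_width: 0.317
```

Click 1 shows clearly, with the force falling from 13.6 to 5 N at z≈224. I'll continue.

>>> play_rows(motion=[[[0,0,-1],[0,0,0]],[[0,0,0],[0,0,0]]])

```text
time_s: 15.53
eef_pos: [538.1, 77.3, 227.8]
ee_rot: [-0.0, 0.995, -0.1, -0.0]
force: [5.7, -0.3, -10.2]
grip_width: 0.312
```

>>> play_rows(motion=[[[0,0,-1],[0,0,0]],[[0,0,0],[0,0,0]]])

```text
time_s: 15.7
eef_pos: [538.1, 77.3, 228.6]
ee_rot: [-0.0, 0.995, -0.1, -0.0]
force: [5.6, 0.2, -10.4]
grip_width: 0.31
```

>>> play_rows(motion=[[[0,0,-1],[0,0,0]],[[0,0,0],[0,0,0]]])

```text
time_s: 15.87
eef_pos: [538.1, 77.3, 229.6]
ee_rot: [-0.0, 0.995, -0.1, -0.0]
force: [5.9, -0.0, -11.0]
grip_width: 0.31
```

>>> play_rows(motion=[[[0,0,-1],[0,0,0]],[[0,0,0],[0,0,0]]])

```text
time_s: 16.03
eef_pos: [538.1, 77.3, 230.4]
ee_rot: [-0.0, 0.995, -0.1, -0.001]
force: [7.1, 0.3, -12.6]
grip_width: 0.305
```

>>> play_rows(motion=[[[0,0,-1],[0,0,0]],[[0,0,0],[0,0,0]]])

```text
time_s: 16.2
eef_pos: [538.1, 77.3, 231.3]
ee_rot: [-0.0, 0.995, -0.1, -0.001]
force: [7.3, 0.2, -13.1]
grip_width: 0.312
```

>>> play_rows(motion=[[[0,0,-1],[0,0,0]],[[0,0,0],[0,0,0]]])

```text
time_s: 16.37
eef_pos: [538.1, 77.3, 232.2]
ee_rot: [-0.0, 0.995, -0.1, -0.001]
force: [8.2, 0.1, -14.2]
grip_width: 0.309
```

>>> play_rows(motion=[[[0,0,-1],[0,0,0]],[[0,0,0],[0,0,0]]])

```text
time_s: 16.53
eef_pos: [538.1, 77.3, 233.5]
ee_rot: [-0.0, 0.995, -0.1, -0.0]
force: [7.0, 0.3, -10.2]
grip_width: 0.309
```

>>> play_rows(motion=[[[0,0,-1],[0,0,0]],[[0,0,0],[0,0,0]]])

```text
time_s: 16.7
eef_pos: [538.2, 77.3, 235.4]
ee_rot: [-0.0, 0.995, -0.1, -0.0]
force: [5.6, -0.2, -5.5]
grip_width: 0.31
```

>>> play_rows(motion=[[[0,0,-1],[0,0,0]],[[0,0,0],[0,0,0]]])

```text
time_s: 16.87
eef_pos: [538.2, 77.3, 236.5]
ee_rot: [-0.0, 0.995, -0.1, 0.0]
force: [5.8, 0.3, -6.1]
grip_width: 0.308
```

>>> play_rows(motion=[[[0,0,-1],[0,0,0]],[[0,0,0],[0,0,0]]])

```text
time_s: 17.03
eef_pos: [538.1, 77.3, 237.2]
ee_rot: [-0.0, 0.995, -0.1, -0.0]
force: [5.4, 0.6, -7.7]
grip_width: 0.31
```

>>> play_rows(motion=[[[0,0,-1],[0,0,0]],[[0,0,0],[0,0,0]]])

```text
time_s: 17.2
eef_pos: [538.1, 77.3, 237.9]
ee_rot: [-0.0, 0.995, -0.1, -0.0]
force: [6.6, -0.1, -9.9]
grip_width: 0.314
```

>>> play_rows(motion=[[[0,0,-1],[0,0,0]],[[0,0,0],[0,0,0]]])

```text
time_s: 17.37
eef_pos: [538.1, 77.3, 238.6]
ee_rot: [-0.0, 0.995, -0.1, -0.0]
force: [6.5, -0.3, -10.4]
grip_width: 0.311
```

>>> play_rows(motion=[[[0,0,-1],[0,0,0]],[[0,0,0],[0,0,0]]])

```text
time_s: 17.53
eef_pos: [538.1, 77.3, 239.6]
ee_rot: [-0.0, 0.995, -0.1, -0.0]
force: [5.8, -0.6, -10.9]
grip_width: 0.314
```

>>> play_rows(motion=[[[0,0,-1],[0,0,0]],[[0,0,0],[0,0,0]]])

```text
time_s: 17.7
eef_pos: [538.1, 77.3, 240.5]
ee_rot: [-0.0, 0.995, -0.1, -0.001]
force: [8.5, 0.6, -12.0]
grip_width: 0.312
```

Click 2 is at z≈233.4, so the spacing is about 10 mm. I expect clicks 3, 4 and 5 at about 243, 253 and 263.

>>> play_rows(motion=[[[0.5,0,-1],[0,0,0]],[[0,0,0],[0,0,0]]])

```text
time_s: 17.87
eef_pos: [538.1, 77.3, 241.2]
ee_rot: [-0.0, 0.995, -0.1, -0.001]
force: [5.2, -0.0, -15.1]
grip_width: 0.308
```

>>> play_rows(motion=[[[0.5,0,-1],[0,0,0]],[[0,0,0],[0,0,0]]])

```text
time_s: 18.03
eef_pos: [538.2, 77.3, 242.5]
ee_rot: [-0.0, 0.995, -0.1, -0.002]
force: [1.1, 1.3, -15.4]
grip_width: 0.313
```

>>> play_rows(motion=[[[0,0,-1],[0,0,0]],[[0,0,0],[0,0,0]]])

```text
time_s: 18.2
eef_pos: [538.3, 77.3, 245.0]
ee_rot: [0.0, 0.995, -0.1, -0.001]
force: [-6.0, 1.2, -6.8]
grip_width: 0.308
```

>>> play_rows(motion=[[[0,0,-1],[0,0,0]],[[0,0,0],[0,0,0]]])

```text
time_s: 18.37
eef_pos: [538.3, 77.3, 246.3]
ee_rot: [0.0, 0.995, -0.1, -0.001]
force: [-6.1, 2.2, -6.5]
grip_width: 0.308
```

>>> play_rows(motion=[[[0,0,-1],[0,0,0]],[[0,0,0],[0,0,0]]])

```text
time_s: 18.53
eef_pos: [538.3, 77.3, 247.2]
ee_rot: [0.0, 0.995, -0.1, -0.001]
force: [-5.3, 1.5, -8.1]
grip_width: 0.31
```

>>> play_rows(motion=[[[0,0,-1],[0,0,0]],[[0,0,0],[0,0,0]]])

```text
time_s: 18.7
eef_pos: [538.3, 77.3, 247.9]
ee_rot: [0.0, 0.995, -0.1, -0.001]
force: [-6.6, 2.1, -9.5]
grip_width: 0.313
```

>>> play_rows(motion=[[[0,0,-1],[0,0,0]],[[0,0,0],[0,0,0]]])

```text
time_s: 18.87
eef_pos: [538.3, 77.3, 248.6]
ee_rot: [0.0, 0.995, -0.1, -0.001]
force: [-5.3, 1.7, -11.1]
grip_width: 0.312
```

>>> play_rows(motion=[[[0,0,-1],[0,0,0]],[[0,0,0],[0,0,0]]])

```text
time_s: 19.03
eef_pos: [538.3, 77.3, 249.5]
ee_rot: [0.0, 0.995, -0.1, -0.001]
force: [-6.3, 1.5, -12.6]
grip_width: 0.311
```

>>> play_rows(motion=[[[0,0,-1],[0,0,0]],[[0,0,0],[0,0,0]]])

```text
time_s: 19.2
eef_pos: [538.3, 77.3, 250.3]
ee_rot: [-0.0, 0.995, -0.1, -0.001]
force: [-6.3, 1.0, -12.4]
grip_width: 0.309
```

>>> play_rows(motion=[[[0,0,-1],[0,0,0]],[[0,0,0],[0,0,0]]])

```text
time_s: 19.37
eef_pos: [538.3, 77.3, 251.2]
ee_rot: [-0.0, 0.995, -0.1, -0.001]
force: [-5.3, 1.3, -13.0]
grip_width: 0.314
```

>>> play_rows(motion=[[[0,0,-1],[0,0,0]],[[0,0,0],[0,0,0]]])

```text
time_s: 19.53
eef_pos: [538.3, 77.3, 252.2]
ee_rot: [-0.0, 0.995, -0.1, -0.001]
force: [-5.5, 2.2, -14.6]
grip_width: 0.311
```

>>> play_rows(motion=[[[0,0,-1],[0,0,0]],[[0,0,0],[0,0,0]]])

```text
time_s: 19.7
eef_pos: [538.3, 77.3, 253.3]
ee_rot: [-0.0, 0.995, -0.1, -0.001]
force: [-6.0, 1.5, -12.0]
grip_width: 0.307
```

>>> play_rows(motion=[[[0,0,-1],[0,0,0]],[[0,0,0],[0,0,0]]])

```text
time_s: 19.87
eef_pos: [538.3, 77.3, 255.3]
ee_rot: [0.0, 0.995, -0.1, -0.001]
force: [-8.9, 1.2, -6.2]
grip_width: 0.311
```

>>> play_rows(motion=[[[0,0,-1],[0,0,0]],[[0,0,0],[0,0,0]]])

```text
time_s: 20.03
eef_pos: [538.3, 77.3, 256.3]
ee_rot: [0.0, 0.995, -0.1, -0.001]
force: [-8.0, 1.7, -7.0]
grip_width: 0.311
```

>>> play_rows(motion=[[[0,0,-1],[0,0,0]],[[0,0,0],[0,0,0]]])

```text
time_s: 20.2
eef_pos: [538.3, 77.3, 257.2]
ee_rot: [0.0, 0.995, -0.1, -0.001]
force: [-7.8, 1.6, -8.0]
grip_width: 0.308
```

>>> play_rows(motion=[[[0,0,-1],[0,0,0]],[[0,0,0],[0,0,0]]])

```text
time_s: 20.37
eef_pos: [538.3, 77.3, 257.8]
ee_rot: [0.0, 0.995, -0.1, -0.001]
force: [-7.4, 1.5, -10.6]
grip_width: 0.313
```

Clicks 3 (z≈243) and 4 (z≈253) are done, and the fifth is due at about 263. The side force has overshot, so I'll take back 0.6 mm in x.

>>> play_rows(motion=[[[-0.6,0,-1],[0,0,0]],[[0,0,0],[0,0,0]]])

```text
time_s: 20.53
eef_pos: [538.3, 77.3, 258.8]
ee_rot: [-0.0, 0.995, -0.1, -0.0]
force: [-3.1, 1.3, -10.7]
grip_width: 0.315
```

>>> play_rows(motion=[[[0,0,-1],[0,0,0]],[[0,0,0],[0,0,0]]])

```text
time_s: 20.7
eef_pos: [538.3, 77.3, 259.6]
ee_rot: [-0.0, 0.995, -0.1, -0.0]
force: [-3.4, 0.9, -11.8]
grip_width: 0.31
```

>>> play_rows(motion=[[[0,0,-1],[0,0,0]],[[0,0,0],[0,0,0]]])

```text
time_s: 20.87
eef_pos: [538.3, 77.2, 260.5]
ee_rot: [-0.0, 0.995, -0.1, -0.0]
force: [-4.6, 1.3, -12.1]
grip_width: 0.313
```

>>> play_rows(motion=[[[0,0,-1],[0,0,0]],[[0,0,0],[0,0,0]]])

```text
time_s: 21.03
eef_pos: [538.3, 77.3, 261.6]
ee_rot: [-0.0, 0.995, -0.1, -0.0]
force: [-5.1, 2.3, -12.9]
grip_width: 0.312
```

>>> play_rows(motion=[[[0,0,-1],[0,0,0]],[[0,0,0],[0,0,0]]])

```text
time_s: 21.2
eef_pos: [538.3, 77.3, 262.6]
ee_rot: [0.0, 0.995, -0.1, -0.0]
force: [-5.7, 1.0, -14.1]
grip_width: 0.311
```

>>> play_rows(motion=[[[0,0,-1],[0,0,0]],[[0,0,0],[0,0,0]]])

```text
time_s: 21.37
eef_pos: [538.4, 77.3, 264.5]
ee_rot: [-0.0, 0.995, -0.1, 0.0]
force: [-8.5, 2.5, -2.2]
grip_width: 0.312
```

>>> play_rows(motion=[[[0,0,-0.5],[0,0,0]],[[0,0,0],[0,0,0]],[[0,0,0],[0,0,0]]])

```text
time_s: 21.62
eef_pos: [538.4, 77.3, 265.5]
ee_rot: [-0.0, 0.995, -0.1, 0.001]
force: [-7.4, 1.5, -5.8]
grip_width: 0.309
```

Click 5 is at z≈263.2. I'll go a touch higher, then let down gently.

>>> play_rows(motion=[[[-0.5,0,-0.5],[0,0,0]],[[0,0,0],[0,0,0]],[[0,0,0],[0,0,0]]])

```text
time_s: 21.87
eef_pos: [538.3, 77.3, 266.0]
ee_rot: [-0.0, 0.995, -0.1, 0.001]
force: [-4.8, 0.8, -3.4]
grip_width: 0.314
```

>>> play_rows(motion=[[[0,0,0.5],[0,0,0]],[[0,0,0.5],[0,0,0]],[[0,0,0],[0,0,0]]])

```text
time_s: 22.12
eef_pos: [538.3, 77.3, 265.3]
ee_rot: [-0.0, 0.995, -0.1, 0.001]
force: [-6.9, 1.0, -1.5]
grip_width: 0.31
```

>>> play_rows(motion=[[[0,0,0.5],[0,0,0]],[[0,0,0.5],[0,0,0]],[[0,0,0],[0,0,0]]])

```text
time_s: 22.37
eef_pos: [538.3, 77.3, 264.5]
ee_rot: [-0.0, 0.995, -0.1, 0.001]
force: [-6.3, 1.4, -1.1]
grip_width: 0.309
```

>>> play_rows(motion=[[[0,0,0.5],[0,0,0]],[[0,0,0],[0,0,0]],[[0,0,0],[0,0,0]]])

```text
time_s: 22.62
eef_pos: [538.4, 77.3, 264.4]
ee_rot: [0.0, 0.995, -0.1, 0.002]
force: [-7.5, 0.9, 1.3]
grip_width: 0.312
```

>>> play_rows(motion=[[[0,0,0.5],[0,0,0]],[[0,0,0],[0,0,0]],[[0,0,0],[0,0,0]]])

```text
time_s: 22.87
eef_pos: [538.4, 77.3, 264.2]
ee_rot: [0.0, 0.995, -0.1, 0.002]
force: [-8.0, 1.8, 4.3]
grip_width: 0.31
```

Contact at z≈264.3, so the notch is taking the load. I'll take the slight press off, reduce the side force, then open.

>>> play_rows(motion=[[[-0.6,0,-0.7],[0,0,0]],[[0,0,0],[0,0,0]],[[0,0,0],[0,0,0]],[[0,0,0],[0,0,0]]])

```text
time_s: 23.2
eef_pos: [538.3, 77.3, 264.2]
ee_rot: [-0.0, 0.995, -0.1, 0.002]
force: [-2.2, 1.2, 6.9]
grip_width: 0.308
```

Run:
```python
from h import *
s=ctrl.sense();print(s["eef_pos"],s["force"])
cv2.imwrite("pics/s5.png",ctrl.capture("scene")[:,:,::-1])
print(shift("pics/s4.png","pics/s5.png",(286,178,316,204)))
```

```text
[538.31  77.28 264.19] [-2.2   1.23  6.86]
(1.625, -11.25, 0.9710410833358765)
```

>>> play_rows(motion=[[[0,0,-0.6],[0,0,0]],[[0,0,0],[0,0,0]],[[0,0,0],[0,0,0]]])

```text
time_s: 23.5
eef_pos: [538.3, 77.3, 264.2]
ee_rot: [-0.0, 0.995, -0.1, 0.002]
force: [-2.3, 0.4, 6.4]
grip_width: 0.311
```

>>> play_rows(motion=[[[0,0,-0.6],[0,0,0]],[[0,0,0],[0,0,0]],[[0,0,0],[0,0,0]]])

```text
time_s: 23.75
eef_pos: [538.2, 77.3, 264.2]
ee_rot: [-0.0, 0.995, -0.1, 0.002]
force: [4.6, 0.5, 4.8]
grip_width: 0.313
```

>>> play_rows(motion=[[[0.2,0,-0.6],[0,0,0]],[[0,0,0],[0,0,0]],[[0,0,0],[0,0,0]]])

```text
time_s: 24.0
eef_pos: [538.2, 77.3, 264.3]
ee_rot: [-0.0, 0.995, -0.1, 0.001]
force: [5.8, 0.2, 2.1]
grip_width: 0.316
```

>>> play_rows(motion=[[[0,0,0],[0,0,0]],[[0,0,0],[0,0,0]],[[0,0,0],[0,0,0]]])

```text
time_s: 24.25
eef_pos: [538.2, 77.3, 264.3]
ee_rot: [-0.0, 0.995, -0.1, 0.001]
force: [5.5, 1.5, 2.8]
grip_width: 0.311
```

>>> play_rows(motion=[[[0,0,0],[0,0,0]],[[0,0,0],[0,0,0]],[[0,0,0],[0,0,0]],[[0,0,0],[0,0,0]],[[0,0,0],[0,0,0]],[[0,0,0],[0,0,0]],[[0,0,0],[0,0,0]],[[0,0,0],[0,0,0]]], fingers=65)

```text
time_s: 24.92
eef_pos: [537.5, 77.4, 264.1]
ee_rot: [0.0, 0.995, -0.1, -0.0]
force: [0.5, 0.1, -0.0]
grip_width: 0.759
```

>>> play_rows(motion=[[[0,0,-5],[0,0,0]],[[0,0,-8],[0,0,0]],[[0,0,-15],[0,0,0]],[[0,0,-20],[0,0,0]],[[0,0,-20],[0,0,0]],[[0,0,-20],[0,0,0]],[[0,0,-12],[0,0,0]],[[0,0,-5],[0,0,0]],[[0,0,0],[0,0,0]],[[0,0,0],[0,0,0]],[[0,0,0],[0,0,0]],[[0,0,0],[0,0,0]]])

```text
time_s: 25.92
eef_pos: [537.4, 77.4, 368.3]
ee_rot: [0.0, 0.995, -0.1, -0.001]
force: [-0.9, -0.6, -1.0]
grip_width: 0.76
```

Run:
```python
from h import *
s=ctrl.sense();print(s["time_s"],s["eef_pos"],s["force"])
a=ctrl.capture("scene")[:,:,::-1];cv2.imwrite("pics/s6.png",a)
print(shift("pics/s4.png","pics/s6.png",(286,178,316,204)),shift("pics/s5.png","pics/s6.png",(286,168,316,194)))
for h in(0,40,44,46,48,50): print(h,proj("scene",[537+14.4,77.5+70.5,150+h]))
f=lambda a:cv2.resize(a[100:240,200:340],(400,400),interpolation=2)
cv2.imwrite("pics/c6.png",np.hstack([f(cv2.imread("pics/s5.png")),f(a)]))
```

```text
25.9167 [537.43  77.4  368.27] [-0.89 -0.6  -0.97]
(1.625, -11.25, 0.9713584184646606) (0.0, 0.0, 0.9974960088729858)
0 [299.85 187.26]
40 [301.21 177.56]
44 [301.36 176.55]
46 [301.43 176.05]
48 [301.5  175.55]
50 [301.57 175.04]
```

View pics/c6.png

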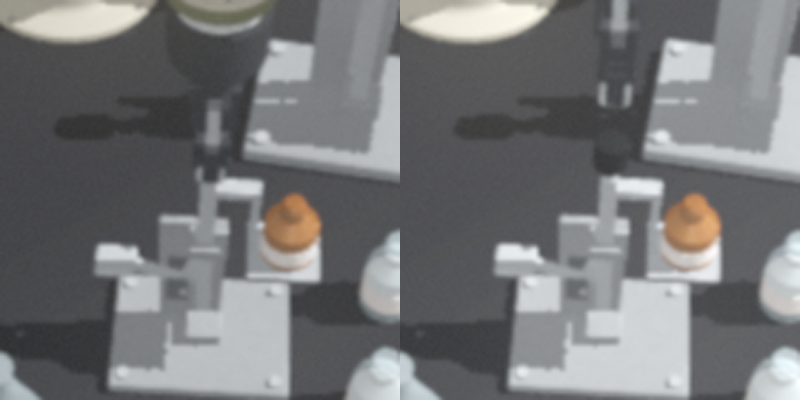

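The column is held free of the gripper: the stopper is at the same place before and after release, about 46–48 mm up. I'll hand it in.

```bash
python3 -c "
from rig import ctrl
print(ctrl.finish_job())"
```

```text
the job is handed in; nothing more can be done
None
```

The stand is set: the column rests on its fifth notch, the gripper is clear of it, and the job was handed in at about 26 s of the 72 s allowed.

- **Release:** I pushed the middle-sized stand's paddle down about 15 mm with roughly 6 N. The column sank about 17 mm to its stop, and two pictures 1.7 s apart showed no further movement. The paddle then sprang back.
- **Lift:** I gripped the knob and raised it in 1 mm steps. There were five clear force drops, at about 7.3, 17, 27, 37 and 47 mm above the stop, evenly spaced at about 10 mm. I went about 2.7 mm past the fifth, then let it down until the pawl took the load about 48 mm above the stop.
- **Final checks:** the picture showed no movement of the column on letting go, and the camera's rise of about 46 mm roughly agrees with the arm's 48 mm. The neighbouring bottles in the last picture looked undisturbed. I did not measure the flask, which was mostly out of that view.

**Less tidy points:** the side force on the knob reached about 9 N, and the column was briefly pressed down with about 7 N. I eased that to about 3 N before opening the gripper.

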